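Hang the kettle figure's arm as a chain on the fitting stand

ROBOT

A 7-joint arm with a two-finger parallel gripper is mounted at the origin on the work surface. World frame = base frame: x ahead of the robot, y to its left, z up, the work surface at z = 0. Lengths are in m, angles in rad, forces in N, time in s.
With the tool pointing down it reaches from about 0.4 to 0.85 m from the base axis. Payload 10.4 kg.
Tool frame: the origin (TCP) lies on the centre line of the jaws, within the pads' length; the fingertips stand 19 mm ahead of it and the grasp point (between the pads) is the TCP; z points along the fingers, y is the line along which they close (so a half turn about z gives the same grasp; the last joint's range is limited). The gripper opens to 85 mm and grips with 20 to 120 N. Pads are 22 mm wide; open, the fingers measure 114 mm over their backs; the gripper's body (76 mm by 85 mm) begins 54 mm behind the grasp point. The pads swing forward as they close: fully open they stand 13 mm farther back than shut.
Start: joints at [1.14, 0.332, -0.065, 1.46, 0.022, 1.35, -0.088], TCP at [0.248, -0.574, 0.217] pointing down, gripper open.
Joint ranges: [-2.6, 2.6], [-0.5, 2.12], [-1.47, 1.34], [0.16, 2.42], [-1.27, 4.41], [0.06, 2.06], [-2.6, 2.6]. Speed limits (rad/s): [2.22, 2.22, 2.79, 2.79, 3.14, 3.14, 3.14].

INTERFACE

Orientations are given as a rotation vector (axis times angle).
In Python, from station import * gives the robot as it stands.
- The arm moves only by the shell command python3 -m jog 'ROWS' [OPENING] [FORCE]. ROWS is text: rows parted by semicolons, each of 4 numbers parted by spaces: the shift along the tool's x, y, z in cm, then the turn about the tool's z in rad. A call has 1 to 20 rows; each row is the pose to reach, as a shift and turn from the pose commanded when the call began, along the tool's axes at that moment; what a row does not reach only later rows make up. A row lasts 1/10 s, in which the tool goes at most 50 mm and 8.59 degrees, less where a joint would pass 70% of its speed; a pose out of reach is approached as far as the arm can. A call with a gripper value outside its range is refused whole. OPENING is the closure, from 0 (fully open) to 1 (shut), set as the call begins (- or left out, the last holds). The fingers move at their own pace and stop on an object; FORCE is the grip in N (left out, the last holds). Time passes only in rows, so rows that repeat a pose let the fingers close. It gives the time, the measured TCP pose, the force, the opening and the grip force at its end, in the units of the state.
- sense(): the state, without advancing time (a new reading comes with each control period).
- grab_frame(name): name is "scene" or "top" or "wrist"; returns a dict with "image" (400x640x3 uint8, red, green, blue), "depth" (400x640 float32, m along the optical axis (not along the pixel's ray), 0 where there is no reading), "fx", "fy", "cx", "cy" (pixels), "k1" (the pictures are not rectified: a ray, as slopes to the right and down, at radius r is drawn at 1 + k1 r^2 times it, then the intrinsics apply), "R" (3x3) and "t" (3): a world point X has camera coordinates R X + t; the wrist camera has in their place "tool_from_camera" (4x4, takes a point from camera to tool coordinates, whose origin is the TCP and whose axes are the flange's). Camera axes: x right, y down, z forward; pixel columns grow to the right and rows downward; lengths in m; the calibration is good to about 2 mm. A picture is of the moment at which its call begins: read the wrist's pose just before it.
- hand_in(): hands the job in; it is judged then, once.
The state is a dict: "clock": time; "qpos": joint angles; "qvel": joint speeds; "effort": joint torques, N m; "eef_pos": TCP position; "tcp_rot": TCP orientation; "wrist_force": force on the tool from outside, world axes, zero at the start; "torque": the same for the moment, N m; "gripper_width": finger opening in m; "finger_force": force on a finger pad.
Only numpy, scipy, OpenCV 4.12 (cv2) and the standard library are available. Lean on these libraries where they do the work, as an engineer would, in place of code of your own. Each camera call takes 0.05 s, during which the arm holds its last target. There are 200 camera calls.

TASK

Trial-hang the arm of the scrap-metal figure on the fitting stand. Lift the red upper arm out of its wooden block, hang it by its eye on the stand's hook and let go of it; then hang the copper forearm by its own hook from the bar of the upper arm's lower loop, so that both hang one below the other, still and free of the bench. Leave the tape roll, the coffee pot and the hammer where they are.

Things in the scene. Friction and masses are not known exactly. Their poses are not given: they have to be found in the camera images.
- stand: Fixed fitting stand: dark steel base plate 180 x 160 x 14 mm, origin at the centre of its underside. A steel post (18 mm thick, 325 mm tall) stands 60 mm to +x of it (its own x, away from the robot). From the post top a 10 mm round bar runs to its own -x, in its x-z plane, sloping down to a level seat and ending in a short upturned tip.
- hook_seat (a point): Top of the hook bar (10 mm thick) in the middle of its level seat, 60 mm to -x of the stand's origin, 300 mm above the bench; axes as the stand's. The tip ends 31 mm further to -x and rises 12 mm above this point; behind, the bar rises 22 mm per 100 mm to the post. The hook points to -x: an eye goes on by moving to the stand's +x.
- block: Fixed wooden block 70 x 120 x 40 mm, origin at the centre of its underside, holding the upper arm upright in a slot (12 mm along its x, 72 mm along its y, 30 mm deep, open at the top).
- upper_grip (a point): Middle of the dark wooden grip (18 x 18 mm, 43 mm tall) on top of the upper arm, 170 mm above the arm's foot. The loose upper arm, 0.2 to 0.33 kg, is 190 mm tall and flat in its y-z plane (z up along it): lower wire loop (70 mm along y), red body (42 mm thick, 60 to 96 mm up), wire eye, grip. It starts upright in the slot, axes as the block's. Pinched along y, the fingers stay clear of the hook.
- upper_eye (a point): Highest inner point of the upper arm's eye, 140 mm above the foot, 30 mm below the grip point: this rests on hook_seat when hung. The eye's opening is 39 mm wide (along y) and 44 mm tall, down to 96 mm above the foot; its wire is 9 mm thick, its hole runs along the arm's x.
- upper_loop (a point): Top of the lower bar of the upper arm's loop, at mid-width, 10 mm above the foot (130 mm below the eye point). The bar is 10 mm thick, along the arm's y, level for 20 mm in the middle and rising to both sides; the loop's opening above it is 50 mm wide and 50 mm tall. Its hole runs along x.
- fore_grip (a point): Centre of the dark wooden grip of the forearm (20 mm along x, 18 mm along y, 50 mm tall), 146 mm above its foot. The loose forearm, 0.2 to 0.33 kg, stands upright on the bench: a copper pot; a rod from its side out to -x and up to this grip; a second rod from the grip's foot back to +x over the pot, ending in a downturned hook. z is up. At the start +x points away from the robot within 0.4 rad.
- fore_notch (a point): Underside of the forearm's hook rod (10 mm thick) in the middle of its notch, 90 mm to +x of and 20 mm below the grip point: this rests on upper_loop when hung; the centre of mass is right below it. The hook's tip reaches 23 mm further to +x and 17 mm below this point; between tip and pot top there is a gap of 46 mm.
- fore_pot (a point): Centre of the copper pot: 70 mm across, 63 mm tall, 30 mm above its foot, 8 mm to +x of the notch.
- tape: Bystander: yellow tape roll lying flat, 90 mm across, 25 mm tall, origin at the centre of its underside.
- moka_mid (a point): Bystander: centre of an aluminium stove-top coffee pot, 180 mm tall, 92 mm across, with a black handle that reaches 87 mm out.
- hammer: Bystander: hammer lying on the bench beyond the work; origin on its underside.
Things that resemble listed ones, but are neither listed nor needed, are in the scene too. Leave any blue or purple look-alike of the part that bears upper_grip alone.

How it is judged:
By the outcome, as a careful person would: the job done as asked, in the order asked, and still so for the second after the job is handed in, with the robot touching nothing.
It also fails if it takes over 72 s, if anything falls off the work surface, if the arm or the gripper's body presses on something with over 40 N, if the wrist force passes 120 N, or if a joint passes its speed limit or range.

## Working session

There is one attempt and no reset: what is moved stays moved. The work goes in short steps, Python scripts to look and compute and a shell command to move; the robot and the scene stay as the last step left them, time stands still between calls to the robot, and variables do not carry over. Pictures are saved under pics/ and viewed, at most 13 in all, crops included, and the job is handed in when it is done.

```bash
ls; mkdir -p pics
cat > h.py <<'E'
from station import *
import numpy as np, cv2, pickle
from scipy.spatial.transform import Rotation as Ro
def grab(n):
    s=sense(); f=grab_frame(n)
    if n=="wrist":
        T=np.eye(4);T[:3,:3]=Ro.from_rotvec(s["tcp_rot"]).as_matrix();T[:3,3]=s["eef_pos"]
        M=T@np.array(f["tool_from_camera"]); f["R"]=M[:3,:3].T; f["t"]=-M[:3,:3].T@M[:3,3]
    return f
def save(f,p): cv2.imwrite(p,cv2.cvtColor(f["image"],cv2.COLOR_RGB2BGR))
def slopes(f,uv):
    uv=np.atleast_2d(np.array(uv,float)); d=(uv-[f["cx"],f["cy"]])/[f["fx"],f["fy"]]
    s=d.copy()
    for _ in range(20): s=d/(1+f["k1"]*(s**2).sum(1,keepdims=True))
    return s
def ray(f,uv):
    s=slopes(f,uv); R=np.array(f["R"]);t=np.array(f["t"])
    return -R.T@t, np.c_[s,np.ones(len(s))]@R
def onplane(f,uv,z):
    c,d=ray(f,uv); return c+d*((z-c[2])/d[:,2])[:,None]
def cloud(f):
    v,u=np.mgrid[0:400,0:640]; c,d=ray(f,np.c_[u.ravel(),v.ravel()])
    return (c+d*f["depth"].reshape(-1,1)).reshape(400,640,3)
E
python3 - <<'E'
from h import *
s=sense();print({k:np.round(v,3) for k,v in s.items()})
for n in("scene","top"):
    f=grab(n);save(f,f"pics/{n}0.png");pickle.dump(f,open(n+"0.pkl","wb"))
    print(n,f["fx"],f["k1"],-np.array(f["R"]).T@f["t"],np.array(f["R"])[2])
E
```

```text
pics
{'clock': np.float64(0.0), 'qpos': array([ 1.14 ,  0.333, -0.065,  1.461,  0.022,  1.35 , -0.088]), 'qvel': array([-0.001, -0.002,  0.   , -0.001, -0.002, -0.   , -0.001]), 'effort': array([-1.0000e-03, -6.2544e+01,  4.9000e-02, -3.9160e+01,  1.6000e-02,
        1.0000e-02, -0.0000e+00]), 'eef_pos': array([ 0.248, -0.573,  0.217]), 'tcp_rot': array([-3.075e+00, -6.360e-01,  1.000e-03]), 'wrist_force': array([-0.581,  0.614,  0.108]), 'torque': array([ 0.01 , -0.03 , -0.006]), 'finger_force': np.float64(0.0), 'gripper_width': np.float64(0.085)}
scene 395.3703965489069 -0.082828499470915 [0.89693274 0.57035575 0.94382842] [-0.31545316 -0.52599102 -0.78982451]
top 452.9575467634339 -0.062170369697499145 [0.48950772 0.06147254 1.32635678] [ 0.07404633 -0.00750042 -0.9972266 ]
```

View pics/scene0.png

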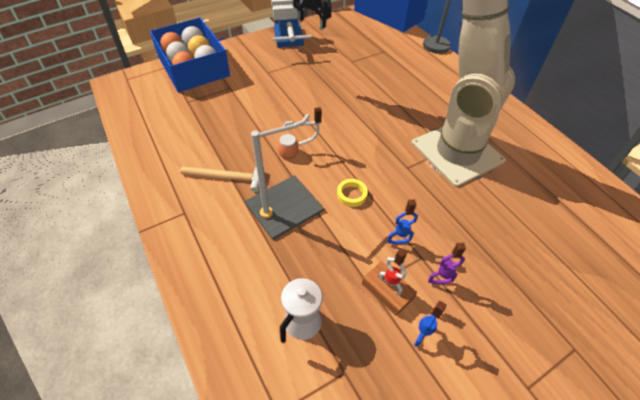

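View pics/top0.png

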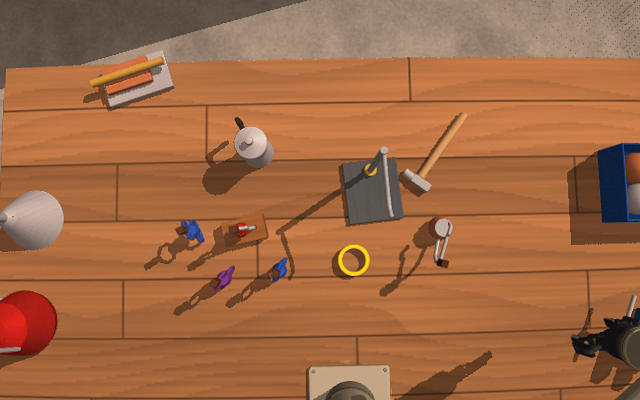

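The scene view shows the stand (post top at about 257,133), forearm (pot 288,148; grip 318,115), and red upper arm in its block (395,270) between blue and purple look-alikes. In the top view (up = +x) the plate is at (372,190), the hook bar runs (384,152)→(391,215), the red arm is at (240,230), and the forearm grip is at (443,263) with its pot at (443,228).

Run:
```python
from h import *
T=pickle.load(open("top0.pkl","rb"));S=pickle.load(open("scene0.pkl","rb"))
for n,f in(("top",T),("scene",S)):
    c=cloud(f);im=f["image"].astype(int);z=c[...,2];hsv=cv2.cvtColor(f["image"],cv2.COLOR_RGB2HSV);v=hsv[...,2]
    f["c"]=c;valid=f["depth"]>0
    print(n,"bench z",np.median(z[valid&(abs(z)<.03)]))
    def rep(m,l):
        m=m&valid;k,lab,st,ce=cv2.connectedComponentsWithStats(m.astype(np.uint8))
        for i in range(1,k):
            if st[i,4]>12:
                p=c[lab==i];print(l,ce[i].round(0),st[i,4],"med",np.median(p,0).round(3),"lo",np.percentile(p,3,0).round(3),"hi",np.percentile(p,97,0).round(3))
    work=(c[...,0]>.25)&(c[...,0]<.95)&(abs(c[...,1])<.5)
    rep(work&(v<110)&(z>.12)&(z<.25),"darkgrip")
    rep(work&(z>.27)&(z<.35),"hook/post top")
    rep(work&(z>.006)&(z<.022)&(hsv[...,1]<90)&(v<110),"plate")
    rep(work&(z>.03)&(z<.046),"blocktop")
    rep(work&(hsv[...,0]<4)&(hsv[...,1]>180)&(z>.05),"red")
    def rect(m):
        m=cv2.morphologyEx((m&valid).astype(np.uint8),cv2.MORPH_OPEN,np.ones((3,3)))
        k,lab,st,ce=cv2.connectedComponentsWithStats(m); i=1+np.argmax(st[1:,4])
        p=c[lab==i][:,:2].astype(np.float32);r=cv2.minAreaRect(p*1000);print("rect",r)
    rect(work&(z>.006)&(z<.022)&(hsv[...,1]<90)&(v<110)); rect(work&(z>.03)&(z<.046)&(c[...,1]>.15)&(c[...,1]<.45)&(c[...,0]<.6))
for n,f,b in(("t",T,(190,120,480,290)),("s",S,(235,95,475,365))):
    x0,y0,x1,y1=b;im=f["image"][y0:y1,x0:x1];k=min(800/(x1-x0),600/(y1-y0));im=cv2.resize(im,None,fx=k,fy=k,interpolation=cv2.INTER_CUBIC);print(k,im.shape)
    cv2.imwrite(f"pics/crop_{n}.png",im[...,::-1])
```

```text
top bench z 0.00017760860349624874
darkgrip [239. 123.] 64 med [0.791 0.284 0.142] lo [0.777 0.273 0.138] hi [0.806 0.294 0.146]
darkgrip [254. 157.] 28 med [0.697 0.243 0.144] lo [0.692 0.217 0.123] hi [0.713 0.276 0.149]
darkgrip [375. 162.] 66 med [ 0.67 -0.07  0.19] lo [ 0.668 -0.08   0.125] hi [ 0.678 -0.067  0.245]
darkgrip [182. 230.] 80 med [0.508 0.422 0.187] lo [0.498 0.416 0.151] hi [0.518 0.435 0.192]
darkgrip [233. 230.] 72 med [0.506 0.291 0.198] lo [0.498 0.281 0.141] hi [0.516 0.315 0.204]
darkgrip [442. 263.] 78 med [ 0.412 -0.239  0.168] lo [ 0.404 -0.251  0.13 ] hi [ 0.421 -0.233  0.175]
darkgrip [275. 274.] 78 med [0.394 0.188 0.188] lo [0.372 0.177 0.131] hi [0.405 0.198 0.192]
darkgrip [215. 283.] 90 med [0.375 0.339 0.185] lo [0.353 0.33  0.131] hi [0.386 0.354 0.193]
hook/post top [386. 178.] 358 med [ 0.618 -0.081  0.308] lo [ 0.533 -0.092  0.289] hi [ 0.681 -0.068  0.329]
plate [371. 192.] 2829 med [ 0.61  -0.072  0.014] lo [ 0.532 -0.155  0.009] hi [ 0.698 -0.005  0.019]
plate [256. 165.] 35 med [0.696 0.258 0.016] lo [0.692 0.229 0.008] hi [0.708 0.284 0.0
[... 2057 characters left out ...]
8] lo [0.402 0.325 0.031] hi [0.408 0.333 0.046]
blocktop [454. 277.] 13 med [0.354 0.358 0.036] lo [0.351 0.354 0.03 ] hi [0.356 0.36  0.044]
blocktop [304. 328.] 116 med [0.754 0.287 0.038] lo [0.707 0.261 0.03 ] hi [0.779 0.294 0.045]
blocktop [417. 342.] 14 med [0.542 0.444 0.04 ] lo [0.539 0.438 0.033] hi [0.543 0.447 0.045]
red [392. 276.] 144 med [0.521 0.295 0.102] lo [0.501 0.282 0.086] hi [0.529 0.31  0.108]
rect ((622.7449340820312, -76.23149871826172), (175.2504425048828, 154.620849609375), 6.5307087898254395)
rect ((510.982177734375, 292.31341552734375), (72.40242767333984, 119.83456420898438), 11.741018295288086)
2.7586206896551726 (469, 800, 3)
2.2222222222222223 (600, 533, 3)
```

View pics/crop_t.png

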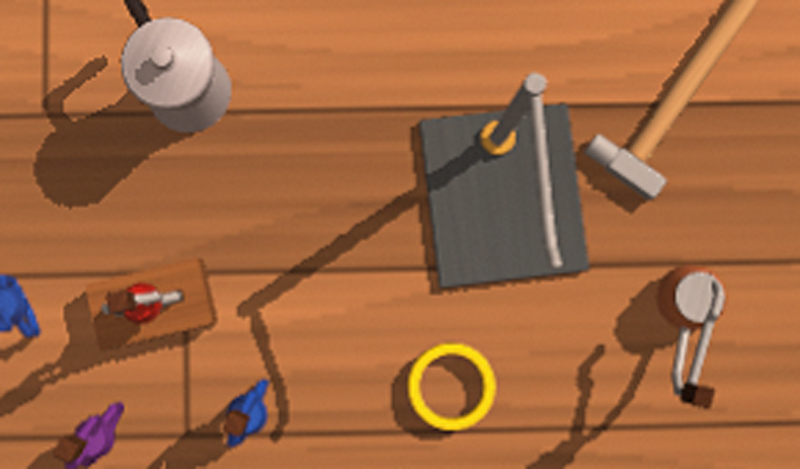

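View pics/crop_s.png

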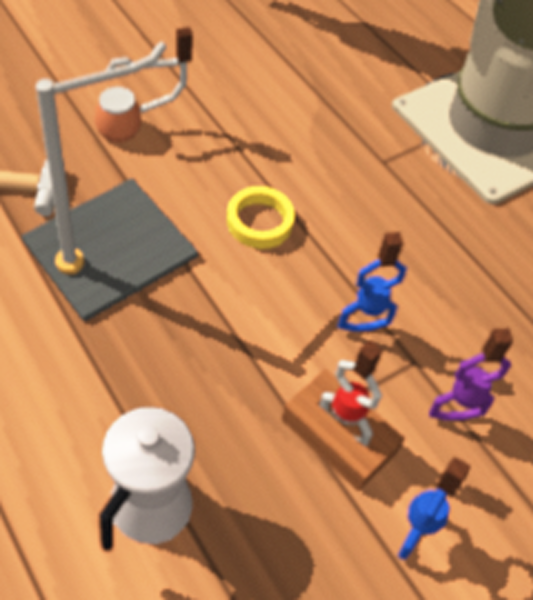

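The crops confirm it: the block slot and red arm share a yaw of about 12°. The forearm's grip is nearest the robot and its hook rod runs over the pot. Nothing is in the way on the approach side of the hook.

```bash
cat > m.py <<'E'
from h import *
T=pickle.load(open("top0.pkl","rb"));S=pickle.load(open("scene0.pkl","rb"))
for n,f in(("top",T),("scene",S)):
    c=cloud(f);z=c[...,2];hsv=cv2.cvtColor(f["image"],cv2.COLOR_RGB2HSV);v=hsv[...,2];ok=f["depth"]>0
    box=lambda x0,x1,y0,y1,z0,z1:ok&(c[...,0]>x0)&(c[...,0]<x1)&(c[...,1]>y0)&(c[...,1]<y1)&(z>z0)&(z<z1)
    p=c[box(.5,.665,-.13,-.04,.28,.34)];vx,vy,x0,y0=cv2.fitLine(p[:,:2].astype(np.float32),cv2.DIST_HUBER,0,.001,.001).ravel()
    print(n,"hook line yaw",np.degrees(np.arctan(vy/vx)),"at x=.56 y=",y0+vy/vx*(.56-x0),"minx",p[:,0].min(),"n",len(p))
    for a in np.arange(.52,.68,.01):
        q=p[(abs(p[:,0]-a)<.005)]
        if len(q):print("  x%.2f y%.3f z%.3f"%(a,np.median(q[:,1]),np.percentile(q[:,2],90)),end="")
    print()
    for l,b in(("ugrip",(.47,.56,.26,.33)),("fgrip",(.38,.45,-.27,-.21))):
        zt={"ugrip":.2015,"fgrip":.171}[l]
        p=c[box(*b,zt-.008,zt+.006)];r=cv2.minAreaRect((p[:,:2]*1000).astype(np.float32));print(l,len(p),"ztop",np.median(p[:,2]).round(4),r)
    p=c[box(.4,.58,-.32,-.18,.045,.072)];
    if len(p):print("pot top n",len(p),cv2.minEnclosingCircle((p[:,:2]*1000).astype(np.float32)),np.median(p,0))
    p=c[box(.4,.58,-.32,-.18,.11,.17)&(v>110)];vx,vy,x0,y0=cv2.fitLine(p[:,:2].astype(np.float32),cv2.DIST_HUBER,0,.001,.001).ravel()
    print("rod",len(p),np.degrees(np.arctan(vy/vx)),x0,y0,p.min(0),p.max(0))
    p=c[box(.45,.57,.2,.38,.09,.17)&(hsv[...,1]<90)];
    if len(p):vx,vy,x0,y0=cv2.fitLine(p[:,:2].astype(np.float32),cv2.DIST_HUBER,0,.001,.001).ravel();print("eye wire",len(p),np.degrees(np.arctan(-vx/vy)),p.min(0),p.max(0))
R=Ro.from_rotvec(sense()["tcp_rot"]).as_matrix();print("tool axes",R.T.round(3))
E
python3 m.py
```

```text
top hook line yaw 5.739958 at x=.56 y= -0.08667417 minx 0.5269194534552906 n 275
  x0.53 y-0.089 z0.313  x0.54 y-0.088 z0.308  x0.55 y-0.087 z0.301  x0.56 y-0.087 z0.301  x0.57 y-0.085 z0.301  x0.58 y-0.084 z0.303  x0.59 y-0.083 z0.306  x0.60 y-0.083 z0.307  x0.61 y-0.082 z0.309  x0.62 y-0.081 z0.312  x0.63 y-0.079 z0.314  x0.64 y-0.078 z0.316  x0.65 y-0.078 z0.319  x0.66 y-0.076 z0.321
ugrip 53 ztop 0.1998 ((507.9857177734375, 290.471923828125), (17.913555145263672, 18.72289276123047), 14.782093048095703)
fgrip 61 ztop 0.1692 ((412.61541748046875, -243.4726104736328), (18.600833892822266, 19.807973861694336), 74.80650329589844)
pot top n 352 ((475.37908935546875, -262.63458251953125), 61.87051010131836) [ 0.50126081 -0.26103073  0.06096999]
rod 116 -17.116985 0.46518803 -0.2607227 [ 0.40181472 -0.27876635  0.11438891] [ 0.51781294 -0.23282482  0.16924132]
eye wire 40 13.595618 [0.4988984  0.26259618 0.12641518] [0.5165119  0.31604112 0.16674268]
scene hook line yaw 5.5590067 at x=.56 y= -0.08291757 minx 0.5298543797338017 n 213
  x0.53 y-0.085 z0.310  x0.54 y-0.085 z0.309  x0.55 y-0
[... 203 characters left out ...]
z0.315  x0.65 y-0.074 z0.318  x0.66 y-0.073 z0.319
ugrip 66 ztop 0.199 ((510.8500061035156, 293.3590087890625), (17.529823303222656, 16.935766220092773), 15.858699798583984)
fgrip 35 ztop 0.1685 ((415.1896057128906, -241.4984893798828), (19.805992126464844, 19.050949096679688), 80.06520080566406)
pot top n 278 ((476.9716796875, -257.7654724121094), 64.62046813964844) [ 0.50604308 -0.25861081  0.06132219]
rod 95 -17.419231 0.45045373 -0.25228107 [ 0.40636491 -0.27733631  0.11106   ] [ 0.51927068 -0.22947739  0.16922353]
eye wire 133 10.979847 [0.50118494 0.26599812 0.10399232] [0.52071281 0.32027096 0.16631502]
tool axes [[ 0.918  0.397 -0.   ]
 [ 0.397 -0.918 -0.001]
 [-0.001  0.001 -1.   ]]
```

```bash
python3 -m jog '0 0 -10 0;4 -4 -14 0;8 -8 -14 0;11 -12 -14 0;14.5 -16 -14 0;18 -20 -14 0;21 -24 -14 .02;24 -28 -14 .04;27 -32 -14 .06;30 -36 -14 .08;33.5 -40 -14 .1;37 -44 -14 .12;40 -48 -14 .14;43.5 -52 -14 .16;47 -56 -14 .17;50 -60 -14 .18;52.5 -63 -14 .18;53 -63.5 -14 .18;53 -63.5 -14 .18;53 -63.5 -14 .18' 0
python3 - <<'E'
from h import *
f=grab("wrist");save(f,"pics/w1.png");pickle.dump(f,open("w1.pkl","wb"))
print(sense()["eef_pos"],Ro.from_rotvec(sense()["tcp_rot"]).as_matrix().T.round(3))
E
```

```text
clock: 2.1
eef_pos: [0.4821, 0.221, 0.3565]
tcp_rot: [-3.119, -0.363, 0.003]
wrist_force: [-0.5, 0.2, -0.4]
gripper_width: 0.0854
finger_force: 0.0
[0.48238559 0.21929798 0.35677169] [[ 0.974  0.227 -0.001]
 [ 0.227 -0.974 -0.   ]
 [-0.001  0.    -1.   ]]
```

View pics/w1.png

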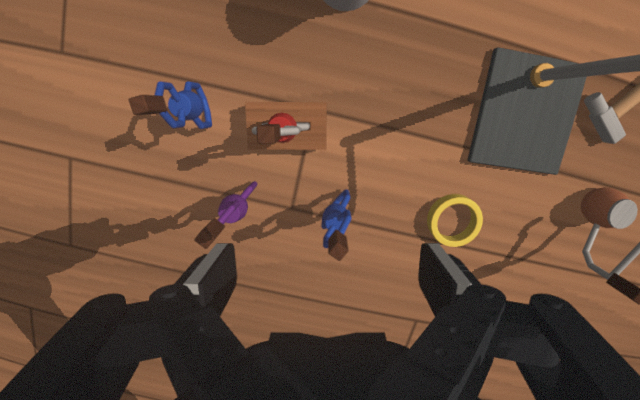

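The wrist view shows the block (286,128) square to the image, so the yaw is right. The red arm's grip top is at (268,132) and the gripper is about 75 mm short in y.

```bash
cat > w.py <<'E'
from h import *
def rects(f,bx,zr,dark=None):
    c=cloud(f);z=c[...,2];ok=(f["depth"]>0)&(c[...,0]>bx[0])&(c[...,0]<bx[1])&(c[...,1]>bx[2])&(c[...,1]<bx[3])&(z>zr[0])&(z<zr[1])
    p=c[ok];return len(p),np.median(p,0).round(4),cv2.minAreaRect((p[:,:2]*1000).astype(np.float32))
E
python3 - <<'E'
from w import *
f=pickle.load(open("w1.pkl","rb"))
print(rects(f,(.44,.57,.2,.38),(.034,.045)));print(rects(f,(.47,.56,.26,.33),(.193,.21)))
hsv=cv2.cvtColor(f["image"],cv2.COLOR_RGB2HSV);v=hsv[...,2]
m=np.zeros((400,640),np.uint8);m[115:145,252:282]=(v[115:145,252:282]<100);ys,xs=np.nonzero(m);print(len(xs),xs.min(),xs.max(),ys.min(),ys.max())
s=sense();p=s["eef_pos"];R=Ro.from_rotvec(s["tcp_rot"]).as_matrix()
print("to (.509,.2915)",100*R.T@(np.array([.509,.2915,.184])-p))
E
```

```text
(2701, array([0.5184, 0.2794, 0.0402]), ((509.45263671875, 291.89276123046875), (69.68984985351562, 121.29016876220703), 12.982094764709473))
(331, array([0.51  , 0.2912, 0.1998]), ((509.671630859375, 291.5799560546875), (17.15427589416504, 18.356521606445312), 12.618470191955566))
570 252 281 115 144
to (.509,.2915) [ 4.25553565 -6.41973837 17.2740423 ]
```

```bash
python3 -m jog '2.5 -3.5 0 0;4.3 -6.4 2 0;4.3 -6.4 5 0;4.3 -6.4 8 0;4.3 -6.4 11 0;4.3 -6.4 13.5 0;4.3 -6.4 15.5 0;4.3 -6.4 16.8 0;4.3 -6.4 17.3 0;4.3 -6.4 17.3 0' 0 && python3 -m jog '0 0 0 0;0 0 0 0;0 0 0 0;0 0 0 0;0 0 0 0;0 0 0 0;0 0 0 0;0 0 0 0;0 0 0 0;0 0 0 0' 1 70
```

```text
clock: 3.15
eef_pos: [0.5104, 0.2904, 0.1845]
tcp_rot: [3.121, 0.355, 0.0]
wrist_force: [-0.0, -0.2, -0.4]
gripper_width: 0.0853
finger_force: 0.0
clock: 4.15
eef_pos: [0.5103, 0.2916, 0.1847]
tcp_rot: [-3.121, -0.357, -0.001]
wrist_force: [0.6, 0.5, 5.7]
gripper_width: 0.0135
finger_force: 68.8
```

```bash
python3 -m jog '0 0 -1 0;0 0 -2 0;0 0 -3.5 0;0 0 -5.5 0;0 0 -8 0;0 0 -11 0;0 0 -14 0;0 0 -17 0;0 0 -20 0;0 0 -22 0;0 0 -22 0;0 0 -22 0'
python3 - <<'E'
from h import *
f=grab("scene");pickle.dump(f,open("s2.pkl","wb"))
w=grab("wrist");pickle.dump(w,open("w2.pkl","wb"))
a=cv2.resize(f["image"][60:320,260:520],(400,400));b=cv2.resize(w["image"],(400,250));im=np.zeros((400,800,3),np.uint8);im[:,:400]=a;im[:250,400:]=b
cv2.imwrite("pics/p2.png",im[...,::-1])
E
```

```text
clock: 5.35
eef_pos: [0.5098, 0.2916, 0.4041]
tcp_rot: [-3.121, -0.358, -0.0]
wrist_force: [0.3, -0.1, -3.2]
gripper_width: 0.0131
finger_force: 68.5
```

View pics/p2.png

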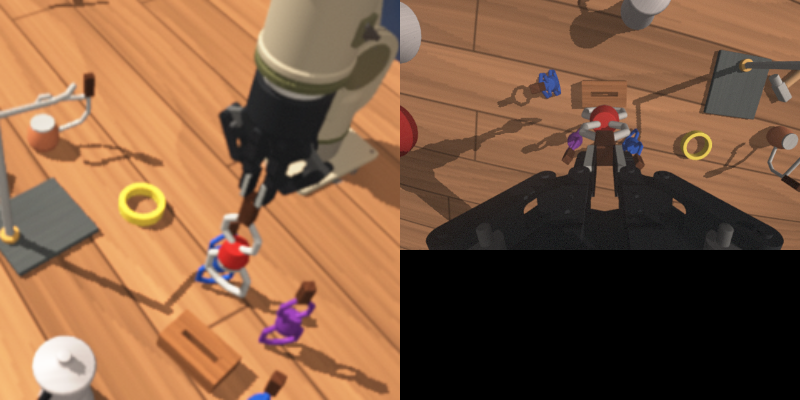

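The upper arm is clear of the block and hangs upright between the jaws (crop 235,250).

Run:
```python
from h import *
s=sense();p0=s["eef_pos"];R=Ro.from_rotvec(s["tcp_rot"]).as_matrix()
for n in("s2","w2"):
    f=pickle.load(open(n+".pkl","rb"));c=cloud(f);hsv=cv2.cvtColor(f["image"],cv2.COLOR_RGB2HSV);v=hsv[...,2]
    t=((c-p0)@R);ok=(f["depth"]>0)&(abs(t[...,0])<.06)&(abs(t[...,1])<.06)&(t[...,2]>0)&(t[...,2]<.2)
    red=ok&((hsv[...,0]<5)|(hsv[...,0]>176))&(hsv[...,1]>170);q=t[red]
    print(n,"red",len(q),q.min(0).round(4),q.max(0).round(4),np.median(q,0).round(4))
    q=t[ok&(hsv[...,1]<70)&(v>120)&(t[...,2]>.02)];print(" wire",len(q),np.percentile(q,1,0).round(4),np.percentile(q,99,0).round(4),np.median(q,0).round(4))
print("tool yaw",np.degrees(np.arctan2(R[1,0],R[0,0])),"shift to seat",100*R.T@(np.array([.561,-.085,.404])-p0), "stand x in tool",R.T@[np.cos(.1),np.sin(.1),0])
```

```text
s2 red 265 [-0.0127 -0.0203  0.0757] [0.0217 0.014  0.105 ] [ 0.0127 -0.0035  0.084 ]
 wire 479 [-0.0023 -0.0351  0.0281] [0.0187 0.0311 0.1693] [ 0.0041 -0.0055  0.1143]
w2 red 858 [-0.0093 -0.0174  0.077 ] [0.0199 0.0182 0.0985] [0.009  0.0015 0.0792]
 wire 950 [-0.0038 -0.0261  0.0274] [0.0049 0.0326 0.1638] [0.0021 0.0137 0.0701]
tool yaw 13.058049251524437 shift to seat [-3.50949981 37.79292694 -0.05814658] stand x in tool [ 0.99182995  0.12755872 -0.0014582 ]
```

```bash
python3 -m jog '-.5 1.5 0 0;-1.5 4 0 .01;-3 7.5 0 .02;-4.2 10.5 0 .03;-5.4 13.5 0 .04;-6.6 16.5 0 .05;-7.7 19.5 0 .06;-8.9 22.5 0 .07;-10 25.5 0 .08;-11.2 28.5 0 .09;-12.4 31.5 0 .1;-13.5 34 0 .115;-14.1 35.6 0 .125;-14.4 36.4 0 .128;-14.4 36.4 1 .128;-14.4 36.4 2.5 .128;-14.4 36.4 4 .128;-14.4 36.4 4.7 .128;-14.4 36.4 4.7 .128;-14.4 36.4 4.7 .128'
python3 - <<'E'
from h import *
s=sense();p0=s["eef_pos"];R=Ro.from_rotvec(s["tcp_rot"]).as_matrix()
print("yaw",np.degrees(np.arctan2(R[1,0],R[0,0])),"to seat",100*R.T@(np.array([.561,-.085,.3345])-p0))
w=grab("wrist");pickle.dump(w,open("w3.pkl","wb"));save(w,"pics/w3.png")
f=grab("top");pickle.dump(f,open("t3.pkl","wb"));f=grab("scene");pickle.dump(f,open("s3.pkl","wb"))
for f in (w,f):
  c=cloud(f);t=(c-p0)@R;z=c[...,2];ok=(f["depth"]>0)&(c[...,0]>.51)&(c[...,0]<.66)&(c[...,1]>-.12)&(c[...,1]<-.05)&(z>.28)&(z<.33)
  for a in np.arange(.07,.2,.01):
    q=t[ok&(abs(t[...,0]-a)<.005)]
    if len(q)>2:print("  x%.2f y%.4f n%d z%.3f"%(a,np.median(q[:,1]),len(q),p0[2]-np.percentile(q[:,2],10)),end="")
  print()
E
```

```text
clock: 7.45
eef_pos: [0.4522, -0.095, 0.3576]
tcp_rot: [3.137, 0.158, 0.001]
wrist_force: [-0.0, -0.6, -2.2]
gripper_width: 0.0128
finger_force: 68.7
yaw 5.780079996500069 to seat [10.92880538  0.09663589  2.31510216]
  x0.08 y0.0015 n212 z0.312  x0.09 y0.0015 n230 z0.308  x0.10 y0.0018 n256 z0.300  x0.11 y0.0015 n257 z0.301  x0.12 y0.0015 n258 z0.301  x0.13 y0.0014 n259 z0.302
  x0.08 y-0.0022 n10 z0.310  x0.09 y-0.0009 n20 z0.307  x0.10 y-0.0010 n13 z0.300  x0.11 y-0.0011 n17 z0.301  x0.12 y-0.0005 n14 z0.300  x0.13 y-0.0009 n15 z0.302  x0.14 y-0.0019 n15 z0.304  x0.15 y-0.0018 n13 z0.307  x0.16 y-0.0012 n17 z0.310  x0.17 y-0.0011 n18 z0.311  x0.18 y-0.0002 n14 z0.313  x0.19 y-0.0013 n16 z0.315
```

View pics/w3.png

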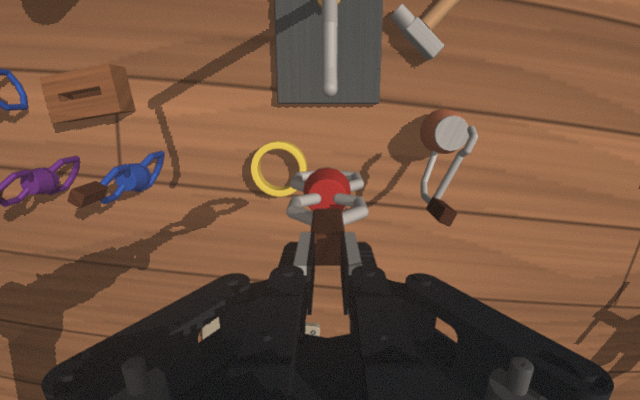

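The hook is dead ahead (tip at 331,90) and in line with the held arm (328,190). Going on.

```bash
python3 -m jog '1 0 0 0;2.5 0 0 0;4 0 0 0;5.5 .1 0 0;7 .1 0 0;8.5 .1 0 0;10 .1 0 0;10.7 .1 0 0;11 .1 0 0;11 .1 0 0;11 .1 .5 0;11 .1 1 0;11 .1 1.5 0;11 .1 1.8 0;11 .1 2 0;11 .1 2.1 0;11 .1 2.1 0' && python3 -m jog '0 0 .1 0;0 0 .2 0;0 0 .2 0;0 0 .2 0'
```

```text
clock: 9.3
eef_pos: [0.5615, -0.0857, 0.3363]
tcp_rot: [3.138, 0.157, 0.0]
wrist_force: [0.6, 0.1, -2.2]
gripper_width: 0.0125
finger_force: 68.7
clock: 9.7
eef_pos: [0.5616, -0.0857, 0.3346]
tcp_rot: [3.138, 0.157, 0.001]
wrist_force: [0.3, -0.1, 0.3]
gripper_width: 0.0126
finger_force: 69.5
```

```bash
python3 -m jog '0 0 0.05 0;0 0 .05 0;0 0 .05 0;0 0 .05 0;0 0 .05 0;0 0 .05 0;0 0 .05 0;0 0 .05 0' 0.4 && python3 -m jog '0 0 0 0;0 0 -1 0;0 0 -3 0;0 0 -5 0;0 0 -7 0;0 0 -9 0;-2 0 -10 0;-4 0 -10 0;-6 0 -10 0;-8 0 -10 0;-8 0 -10 0' 0
python3 - <<'E'
from h import *
f=grab("scene");w=grab("wrist");pickle.dump(w,open("w4.pkl","wb"));pickle.dump(f,open("s4.pkl","wb"))
a=cv2.resize(f["image"][60:260,200:400],(400,400));b=cv2.resize(w["image"],(400,250));im=np.zeros((400,800,3),np.uint8);im[:,:400]=a;im[:250,400:]=b
cv2.imwrite("pics/p4.png",im[...,::-1])
E
```

```text
clock: 10.5
eef_pos: [0.5615, -0.0857, 0.3338]
tcp_rot: [3.138, 0.157, 0.0]
wrist_force: [0.2, -0.1, -0.3]
gripper_width: 0.0512
finger_force: 0.0
clock: 11.6
eef_pos: [0.4806, -0.0939, 0.4355]
tcp_rot: [3.135, 0.155, 0.002]
wrist_force: [0.8, -0.4, 0.6]
gripper_width: 0.0854
finger_force: 0.0
```

View pics/p4.png

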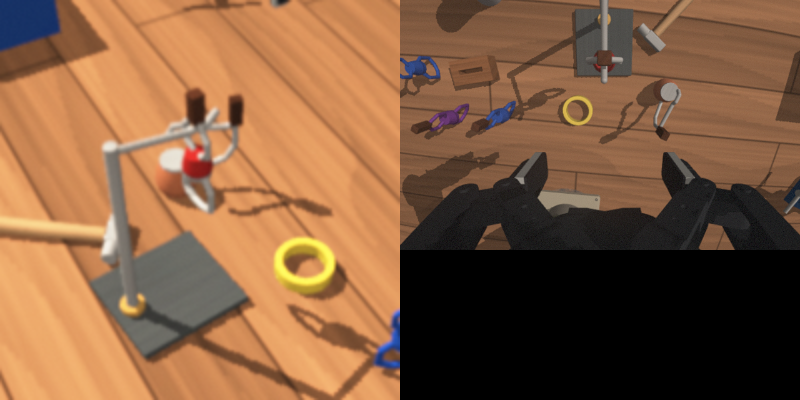

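The upper arm hangs on the hook, released. Next I'll measure the forearm (wrist image grip about 662,132; pot 670,93 in the composite).

Run:
```python
from w import *
for n in("w3","w4","s4","t3"):
    f=pickle.load(open(n+".pkl","rb"));c=cloud(f);hsv=cv2.cvtColor(f["image"],cv2.COLOR_RGB2HSV);z=c[...,2];ok=(f["depth"]>0)&(c[...,0]>.38)&(c[...,0]<.56)&(c[...,1]>-.32)&(c[...,1]<-.2)
    p=c[ok&(z>.162)&(z<.18)];print(n,"grip",len(p),cv2.minAreaRect((p[:,:2]*1000).astype(np.float32)))
    p=c[ok&(z>.118)&(z<.15)&(c[...,0]>.43)]
    vx,vy,x0,y0=cv2.fitLine(p[:,:2].astype(np.float32),cv2.DIST_HUBER,0,.001,.001).ravel();print("  rod",len(p),np.degrees(np.arctan(vy/vx)),"y at .414",y0+vy/vx*(.414-x0),p[:,0].max(),p[:,1].min())
    p=c[ok&(z>.058)&(z<.068)];(u,r)=cv2.minEnclosingCircle((p[:,:2]*1000).astype(np.float32));print("  pot",len(p),u,r)
s=sense();p0=s["eef_pos"];R=Ro.from_rotvec(s["tcp_rot"]).as_matrix()
f=pickle.load(open("s4.pkl","rb"));c=cloud(f);hsv=cv2.cvtColor(f["image"],cv2.COLOR_RGB2HSV);z=c[...,2];ok=(f["depth"]>0)&(abs(c[...,0]-.56)<.05)&(abs(c[...,1]+.085)<.05)&(z>.15)
red=ok&((hsv[...,0]<5)|(hsv[...,0]>176))&(hsv[...,1]>170);print("hung red",np.median(c[red],0),c[red].min(0),c[red].max(0))
q=c[ok&(z<.225)];print("loop",len(q),q.min(0),q.max(0));print("grip",rects(f,(.53,.6,-.12,-.05),(.335,.37)))
print(p0,R.T.round(3))
```

```text
w3 grip 268 ((412.2242431640625, -242.91598510742188), (18.05208969116211, 20.50140953063965), 70.5744857788086)
  rod 582 -16.014853 y at .414 -0.24303703 0.5180130990153375 -0.27711447431807823
  pot 975 (474.4290771484375, -259.2550354003906) 58.33015060424805
w4 grip 188 ((412.7733154296875, -242.5456085205078), (18.62374496459961, 19.837453842163086), 74.34437561035156)
  rod 393 -16.580252 y at .414 -0.24240085 0.5185801701987592 -0.27779474486315114
  pot 684 (473.713623046875, -260.585205078125) 58.6842041015625
s4 grip 38 ((414.6693420410156, -240.6247100830078), (18.76657485961914, 19.007997512817383), 75.87755584716797)
  rod 43 -16.955915 y at .414 -0.24125452 0.5201507918084753 -0.2757882464350079
  pot 123 (474.95709228515625, -257.0762023925781) 59.44661331176758
t3 grip 0 ((0.0, 0.0), (0.0, 0.0), 0.0)
  rod 21 -12.556375 y at .414 -0.2509456 0.5150593234309561 -0.27851802969150535
  pot 100 (506.75775146484375, -271.5559997558594) 25.39672088623047
hung red [ 0.57072234 -0.07346713  0.24597692] [ 0.55084836 -0.09714151  0.22975746] [ 0.58302947 -0.06429804  0.25922362]
loop 159 [ 0.55095776 -0.11674609  0.16398793] [ 0.58128641 -0.04849902  0.2248986 ]
grip (78, array([ 0.5653, -0.0788,  0.3468]), ((564.2136840820312, -83.37088012695312), (18.286840438842773, 17.14510154724121), 10.283910751342773))
[ 0.48191528 -0.09378732  0.43465611] [[ 0.995  0.099  0.001]
 [ 0.099 -0.995  0.001]
 [ 0.001 -0.001 -1.   ]]
```

```bash
python3 -m jog '-1.5 2.5 0 .05;-3.2 5.5 0 .12;-5 8.5 0 .2;-6.7 11.5 0 .28;-7.8 13.3 0 .35;-8.3 14.1 2 .384;-8.3 14.1 5 .384;-8.3 14.1 9 .384;-8.3 14.1 13 .384;-8.3 14.1 17 .384;-8.3 14.1 19 .384;-8.3 14.1 19 .384;-8.3 14.1 19 .384' 0
python3 - <<'E'
from w import *
s=sense();p0=s["eef_pos"];R=Ro.from_rotvec(s["tcp_rot"]).as_matrix()
f=grab("wrist");c=cloud(f);z=c[...,2]
print(rects(f,(.38,.45,-.29,-.2),(.162,.18)))
ok=(f["depth"]>0)&(c[...,0]>.43)&(c[...,0]<.56)&(c[...,1]>-.32)&(c[...,1]<-.2)&(z>.118)&(z<.15)
p=c[ok];print(len(p));
if len(p)>9:
  vx,vy,x0,y0=cv2.fitLine(p[:,:2].astype(np.float32),cv2.DIST_HUBER,0,.001,.001).ravel();print("rod",np.degrees(np.arctan(vy/vx)),y0+vy/vx*(.413-x0))
print(p0,np.degrees(np.arctan2(R[1,0],R[0,0])),100*R.T@(np.array([.413,-.242,.148])-p0))
E
```

```text
clock: 13.0
eef_pos: [0.4141, -0.2419, 0.2446]
tcp_rot: [-3.11, 0.444, -0.001]
wrist_force: [0.6, 0.5, 1.6]
gripper_width: 0.0853
finger_force: 0.0
(582, array([ 0.4135, -0.2442,  0.1697]), ((412.6194152832031, -244.01100158691406), (17.388694763183594, 19.350759506225586), 73.66243743896484))
1219
rod -16.85339 -0.24386811
[ 0.41414852 -0.24193947  0.24464383] -16.24639574395028 [-0.1127235   0.0411031   9.66432261]
```

```bash
python3 -m jog '-.1 .1 2 0;-.1 .1 4.5 0;-.1 .1 6.5 0;-.1 .1 8.3 0;-.1 .1 9.3 0;-.1 .1 9.7 0;-.1 .1 9.7 0' 0 && python3 -m jog '0 0 0 0;0 0 0 0;0 0 0 0;0 0 0 0;0 0 0 0;0 0 0 0;0 0 0 0;0 0 0 0;0 0 0 0;0 0 0 0' 1 110 && python3 -m jog '0 0 -.5 0;0 0 -1 0;0 0 -2 0;0 0 -3 0;0 0 -4 0;0 0 -5 0;0 0 -5 0;0 0 -5 0'
python3 - <<'E'
from w import *
s=sense();p0=s["eef_pos"];R=Ro.from_rotvec(s["tcp_rot"]).as_matrix();print(s["torque"],p0,R.T.round(3))
for n in("scene","top"):
    f=grab(n);c=cloud(f);t=(c-p0)@R;z=t[...,2]
    ok=(f["depth"]>0)&(t[...,0]>.03)&(t[...,0]<.14)&(abs(t[...,1])<.05)&(z>-.03)&(z<.16)
    up=ok&(z<.045);q=t[up];print(n,"rod",len(q))
    for a in np.arange(.03,.12,.01):
        m=q[abs(q[:,0]-a)<.005]
        if len(m)>1:print("   x%.2f y%.3f ztop%.4f n%d"%(a,np.median(m[:,1]),np.percentile(m[:,2],10),len(m)),end="")
    pt=t[ok&(z>.07)&(z<.1)];print("\n pot top",len(pt),np.median(pt,0))
    if len(pt)>20:
        A=np.c_[pt[:,:2],np.ones(len(pt))];print(" slope",np.linalg.lstsq(A,pt[:,2],rcond=None)[0])
E
```

```text
clock: 13.75
eef_pos: [0.4126, -0.2431, 0.1474]
tcp_rot: [3.11, -0.445, 0.001]
wrist_force: [0.3, -0.7, -0.3]
gripper_width: 0.0854
finger_force: 0.0
clock: 14.75
eef_pos: [0.4121, -0.2432, 0.1474]
tcp_rot: [3.109, -0.445, 0.0]
wrist_force: [-2.8, 1.5, 6.1]
gripper_width: 0.0142
finger_force: 107.9
clock: 15.55
eef_pos: [0.4121, -0.243, 0.1969]
tcp_rot: [3.11, -0.445, 0.0]
wrist_force: [-0.1, 0.3, -2.6]
gripper_width: 0.0141
finger_force: 108.0
[0.05987558 0.24998385 0.01651692] [ 0.41213394 -0.2430272   0.19691555] [[ 0.96 -0.28  0.  ]
 [-0.28 -0.96  0.  ]
 [ 0.   -0.   -1.  ]]
scene rod 72
   x0.03 y-0.004 ztop0.0257 n5   x0.04 y-0.005 ztop0.0252 n15   x0.05 y-0.004 ztop0.0267 n3   x0.08 y-0.003 ztop0.0148 n9   x0.09 y-0.003 ztop0.0140 n11   x0.10 y-0.003 ztop0.0141 n17   x0.11 y-0.004 ztop0.0263 n12
 pot top 119 [ 0.10207667 -0.01557408  0.0877359 ]
 slope [ 0.06722029 -0.16956485  0.08105578]
top rod 127
   x0.03 y-0.000 ztop0.0212 n8   x0.04 y0.001 ztop0.0248 n16   x0.05 y0.001 ztop0.0222 n15   x0.06 y0.001 ztop0.0227 n16   x0.07 y0.001 ztop0.0157 n19   x0.08 y0.001 ztop0.0126 n17   x0.09 y0.000 ztop0.0132 n15   x0.10 y0.000 ztop0.0139 n15   x0.11 y-0.001 ztop0.0263 n6
 pot top 283 [ 0.09284594 -0.00567069  0.08750338]
 slope [-0.00414761 -0.11743333  0.08822913]
```

```bash
python3 -m jog '0 0 -1 0;0 0 -2 0;-.5 -.8 -2.4 -.02;-1 -2 -2.4 -.05;-1.6 -3.5 -2.4 -.09;-2.2 -5 -2.4 -.13;-2.7 -6.5 -2.4 -.17;-3.2 -8 -2.4 -.22;-3.7 -9.5 -2.4 -.27;-4.2 -11 -2.4 -.32;-4.7 -12.4 -2.4 -.36;-5 -13.3 -2.4 -.384;-5 -13.3 -2.4 -.384;-5 -13.3 -2.4 -.384;-5 -13.3 -2.4 -.384'
cat > v.py <<'E'
from w import *
s=sense();p0=s["eef_pos"];R=Ro.from_rotvec(s["tcp_rot"]).as_matrix();print(p0,"yaw",np.degrees(np.arctan2(R[1,0],R[0,0])))
w=grab("wrist");f=grab("scene");t=grab("top")
for n,g in(("wrist",w),("scene",f),("top",t)):
    c=cloud(g);hsv=cv2.cvtColor(g["image"],cv2.COLOR_RGB2HSV);z=c[...,2]
    ok=(g["depth"]>0)&(abs(c[...,0]-.562)<.045)&(abs(c[...,1]+.085)<.045)
    for l,m in(("loop",ok&(z>.155)&(z<.216)&(hsv[...,1]<80)),("bar",ok&(z>.155)&(z<.176)&(hsv[...,1]<80)),("eye",ok&(z>.262)&(z<.292)&(hsv[...,1]<80))):
        p=c[m]
        if len(p)<8: continue
        vx,vy,x0,y0=cv2.fitLine(p[:,:2].astype(np.float32),cv2.DIST_HUBER,0,.001,.001).ravel()
        print(n,l,len(p),"armyaw",np.degrees(np.arctan(-vx/vy)).round(1),"med",np.median(p,0).round(4),"x at y=-.085",x0+vx/vy*(-.085-y0),p.min(0).round(3),p.max(0).round(3))
    tt=(c-p0)@R;zz=tt[...,2];q=tt[(g["depth"]>0)&(tt[...,0]>.03)&(tt[...,0]<.118)&(abs(tt[...,1])<.02)&(zz>0)&(zz<.045)]
    print("  rod",[(round(float(a),2),np.median(m[:,1]).round(4),np.percentile(m[:,2],10).round(4)) for a in np.arange(.04,.12,.01) if len(m:=q[abs(q[:,0]-a)<.005])>2])
pickle.dump((w,f,t),open("v.pkl","wb"))
a=cv2.resize(f["image"][70:220,220:370],(400,400));im=np.zeros((400,800,3),np.uint8);im[:,:400]=a;im[:250,400:]=cv2.resize(w["image"],(400,250))
cv2.imwrite("pics/v5.png",im[...,::-1])
E
python3 v.py
```

```text
clock: 17.15
eef_pos: [0.4014, -0.102, 0.2208]
tcp_rot: [-3.138, -0.154, 0.0]
wrist_force: [-0.6, -1.0, -1.7]
gripper_width: 0.0141
finger_force: 108.0
[ 0.40136895 -0.10195957  0.22076033] yaw 5.633626157051764
  rod [(0.04, np.float64(0.0008), np.float64(0.0247)), (0.05, np.float64(0.0008), np.float64(0.0239)), (0.06, np.float64(0.0008), np.float64(0.0232)), (0.07, np.float64(0.0008), np.float64(0.0189)), (0.08, np.float64(0.001), np.float64(0.0129)), (0.09, np.float64(0.0012), np.float64(0.0129)), (0.1, np.float64(0.0012), np.float64(0.0134)), (0.11, np.float64(0.0008), np.float64(0.0232))]
scene loop 107 armyaw 6.6 med [ 0.5641 -0.0782  0.176 ] x at y=-.085 0.56522244 [ 0.557 -0.115  0.161] [ 0.571 -0.05   0.215]
scene bar 54 armyaw 4.8 med [ 0.5652 -0.0869  0.1701] x at y=-.085 0.56487006 [ 0.56  -0.112  0.161] [ 0.569 -0.054  0.176]
scene eye 48 armyaw 7.2 med [ 0.5637 -0.0622  0.2781] x at y=-.085 0.56550753 [ 0.559 -0.111  0.262] [ 0.57  -0.056  0.292]
  rod [(0.04, np.float64(-0.0022), np.float64(0.024)), (0.05, np.float64(-0.0018), np.float64(0.023)), (0.06, np.float64(-0.0
[... 200 characters left out ...]
 np.float64(0.0131)), (0.11, np.float64(-0.0004), np.float64(0.0222))]
top loop 31 armyaw 1.5 med [ 0.5563 -0.0595  0.209 ] x at y=-.085 0.5569211 [ 0.552 -0.12   0.168] [ 0.561 -0.052  0.216]
top eye 17 armyaw 6.4 med [ 0.5582 -0.0652  0.2877] x at y=-.085 0.5582453 [ 0.554 -0.114  0.264] [ 0.567 -0.059  0.291]
  rod [(0.04, np.float64(0.0007), np.float64(0.0239)), (0.05, np.float64(0.0014), np.float64(0.0228)), (0.06, np.float64(0.002), np.float64(0.0219)), (0.07, np.float64(0.0026), np.float64(0.0169)), (0.08, np.float64(0.0015), np.float64(0.011)), (0.09, np.float64(0.0018), np.float64(0.0117)), (0.1, np.float64(0.0012), np.float64(0.0114)), (0.11, np.float64(0.0016), np.float64(0.027))]
```

View pics/v5.png

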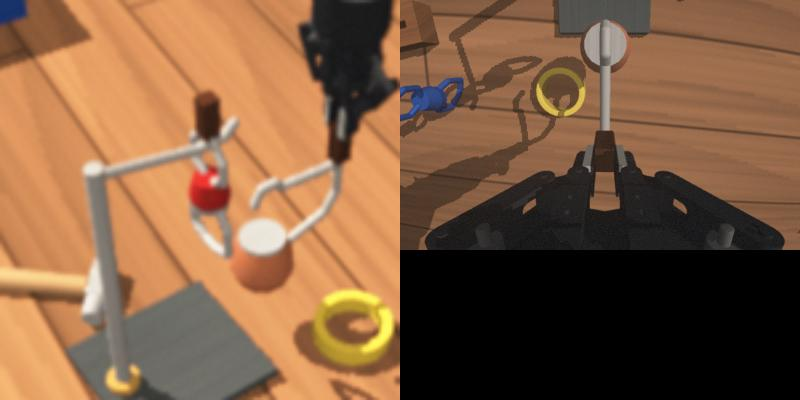

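The hook of the held forearm points straight at the loop (crop: tip 258,205; loop 210,235) with a clear path. I'll check that the camera and body clear the hung grip first.

```bash
python3 -c "
from h import *
w=pickle.load(open('v.pkl','rb'))[0];print(np.array(w['tool_from_camera']).round(3))"; python3 -m jog '.7 0 0 0;1.5 0 0 0;2.3 0 0 0;3.1 0 0 0;3.8 0 0 0;4.2 0 0 0;4.2 0 0 0' && python3 v.py
```

```text
[[-0.    -0.963 -0.269  0.068]
 [ 1.    -0.    -0.     0.   ]
 [ 0.    -0.269  0.963 -0.157]
 [ 0.     0.     0.     1.   ]]
clock: 18.0
eef_pos: [0.4437, -0.0968, 0.2207]
tcp_rot: [-3.137, -0.157, 0.0]
wrist_force: [-0.6, -0.2, -2.8]
gripper_width: 0.0141
finger_force: 108.0
[ 0.44367523 -0.09683278  0.22066661] yaw 5.746527981496242
wrist loop 2579 armyaw 2.9 med [ 0.5543 -0.0891  0.2053] x at y=-.085 0.5546953 [ 0.517 -0.12   0.166] [ 0.569 -0.051  0.216]
wrist bar 365 armyaw 5.6 med [ 0.5586 -0.0724  0.1739] x at y=-.085 0.55768675 [ 0.553 -0.118  0.166] [ 0.569 -0.052  0.176]
  rod [(0.04, np.float64(0.0008), np.float64(0.0248)), (0.05, np.float64(0.0008), np.float64(0.0239)), (0.06, np.float64(0.0008), np.float64(0.0233)), (0.07, np.float64(0.0008), np.float64(0.0187)), (0.08, np.float64(0.0007), np.float64(0.0129)), (0.09, np.float64(0.0012), np.float64(0.0126)), (0.1, np.float64(0.0007), np.float64(0.0131)), (0.11, np.float64(-0.0196), np.float64(0.0028))]
scene loop 148 armyaw 5.8 med [ 0.5628 -0.0834  0.1833] x at y=-.085 0.5622862 [ 0.517 -0.115  0.163] [ 0.57  -0.05   0.2
[... 481 characters left out ...]
 np.float64(0.0129)), (0.09, np.float64(-0.0018), np.float64(0.0128)), (0.1, np.float64(-0.0033), np.float64(0.014))]
top loop 68 armyaw -39.0 med [ 0.5384 -0.0875  0.2074] x at y=-.085 0.5354962 [ 0.519 -0.12   0.166] [ 0.561 -0.052  0.215]
top eye 18 armyaw 5.3 med [ 0.5582 -0.0719  0.2874] x at y=-.085 0.5578184 [ 0.554 -0.114  0.263] [ 0.566 -0.059  0.292]
  rod [(0.04, np.float64(0.0016), np.float64(0.0218)), (0.05, np.float64(0.0019), np.float64(0.0222)), (0.06, np.float64(0.0017), np.float64(0.0207)), (0.07, np.float64(0.0021), np.float64(0.0161)), (0.08, np.float64(0.0023), np.float64(0.0109)), (0.09, np.float64(0.002), np.float64(0.0112)), (0.1, np.float64(0.0), np.float64(0.0134))]
```

View pics/v5.png

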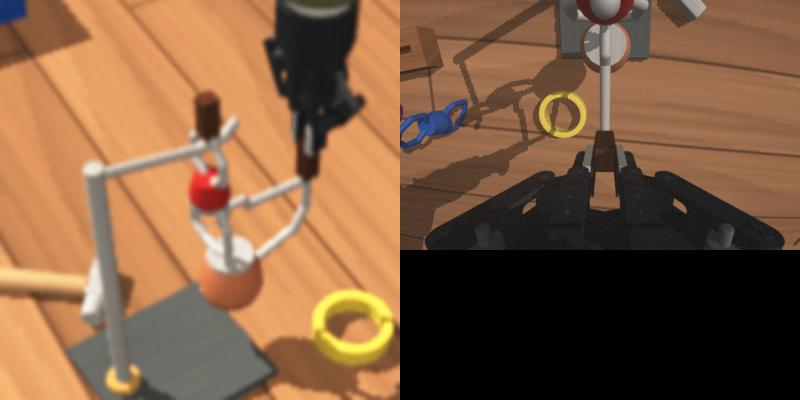

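The hook tip now enters the loop opening (crop 235,205), under the red body. I'll advance the rest and lower in small steps, watching the force.

```bash
python3 -m jog '.5 0 0 0;1 0 0 0;1.6 0 0 0;2.2 0 0 0;2.7 0 0 0;2.85 0 0 0;2.85 0 0 0;2.85 0 0 0' && python3 -m jog '0 0 .3 0;0 0 .6 0;0 0 .9 0;0 0 1.1 0;0 0 1.1 0' && python3 -m jog '0 0 .2 0;0 0 .4 0;0 0 .6 0;0 0 .8 0;0 0 .8 0' && python3 -m jog '0 0 .2 0;0 0 .4 0;0 0 .5 0;0 0 .5 0' && python3 v.py
```

```text
clock: 18.95
eef_pos: [0.4715, -0.0942, 0.2207]
tcp_rot: [-3.138, -0.157, 0.0]
wrist_force: [-0.9, -0.6, -3.0]
gripper_width: 0.0142
finger_force: 108.0
clock: 19.45
eef_pos: [0.4713, -0.0942, 0.2094]
tcp_rot: [-3.138, -0.157, 0.001]
wrist_force: [0.6, -0.4, -2.2]
gripper_width: 0.0138
finger_force: 108.0
clock: 19.95
eef_pos: [0.4714, -0.0942, 0.2015]
tcp_rot: [-3.138, -0.157, 0.001]
wrist_force: [0.4, -0.2, -2.6]
gripper_width: 0.0142
finger_force: 108.0
clock: 20.35
eef_pos: [0.4715, -0.0942, 0.1966]
tcp_rot: [-3.138, -0.157, 0.0]
wrist_force: [-0.1, -0.8, -3.0]
gripper_width: 0.0139
finger_force: 108.0
[ 0.47148316 -0.09421491  0.19662227] yaw 5.719861702171379
wrist loop 871 armyaw 4.3 med [ 0.5594 -0.0619  0.2103] x at y=-.085 0.55859524 [ 0.553 -0.12   0.172] [ 0.569 -0.051  0.216]
wrist bar 28 armyaw 5.5 med [ 0.5546 -0.0597  0.1747] x at y=-.085 0.55637276 [ 0.553 -0.117  0.172] [ 0.56  -0.055  0.176]
wrist eye 5120 armyaw 5.4 med [ 0.5594 -0.0954  0.27  ] x at y=-.085 0.5586914 [ 0.554 -0.114  0.262] [ 0.568 -0.058  0.292]
  rod []
scene loop 169 armyaw 2.5 med [ 0.5633 -0.
[... 594 characters left out ...]
loat64(-0.0015), np.float64(0.0144)), (0.1, np.float64(-0.0018), np.float64(0.0126)), (0.11, np.float64(-0.0005), np.float64(0.0223))]
top loop 72 armyaw -38.3 med [ 0.5401 -0.0869  0.1739] x at y=-.085 0.5362376 [ 0.517 -0.12   0.168] [ 0.562 -0.052  0.216]
top bar 43 armyaw -70.5 med [ 0.5299 -0.089   0.1719] x at y=-.085 0.5406788 [ 0.517 -0.095  0.168] [ 0.556 -0.064  0.176]
top eye 19 armyaw 5.7 med [ 0.5581 -0.0629  0.2894] x at y=-.085 0.55794567 [ 0.554 -0.114  0.263] [ 0.567 -0.059  0.292]
  rod [(0.04, np.float64(0.0011), np.float64(0.023)), (0.05, np.float64(0.002), np.float64(0.0224)), (0.06, np.float64(0.0018), np.float64(0.0217)), (0.07, np.float64(0.0015), np.float64(0.0198))]
```

```bash
python3 -m jog '0 0 .1 0;0 0 .2 0;0 0 .2 0;0 0 .2 0' && python3 -m jog '0 0 .1 0;0 0 .2 0;0 0 .2 0;0 0 .2 0'&& python3 -m jog '0 0 .05 0;0 0 .1 0;0 0 .1 0;0 0 .1 0'
```

```text
clock: 20.9
eef_pos: [0.4715, -0.0942, 0.1948]
tcp_rot: [3.138, 0.157, -0.0]
wrist_force: [0.4, -0.6, -2.6]
gripper_width: 0.0143
finger_force: 108.0
clock: 21.3
eef_pos: [0.4716, -0.0942, 0.1928]
tcp_rot: [3.138, 0.157, 0.0]
wrist_force: [-0.4, -0.5, -1.9]
gripper_width: 0.014
finger_force: 108.0
clock: 21.7
eef_pos: [0.4717, -0.0943, 0.1919]
tcp_rot: [3.138, 0.157, 0.0]
wrist_force: [-0.6, 0.2, -2.1]
gripper_width: 0.0142
finger_force: 108.1
```

```bash
python3 -m jog '0 0 .05 0;0 0 .1 0;0 0 .1 0;0 0 .1 0' && python3 -m jog '0 0 .05 0;0 0 .1 0;0 0 .1 0;0 0 .1 0'&& python3 -c "
from station import *;print(sense()['torque'])"
```

```text
clock: 22.1
eef_pos: [0.4717, -0.0942, 0.1909]
tcp_rot: [3.138, 0.157, 0.0]
wrist_force: [0.5, -0.0, -0.8]
gripper_width: 0.0142
finger_force: 108.2
clock: 22.5
eef_pos: [0.4717, -0.0942, 0.1899]
tcp_rot: [3.138, 0.157, 0.001]
wrist_force: [0.0, -0.5, 0.6]
gripper_width: 0.0145
finger_force: 108.4
[ 0.0670192  -0.1252013   0.01630464]
```

```bash
python3 -m jog '0 0 0 0;0 0 0 0;0 0 0 0;0 0 0 0;0 0 0 0;0 0 0 0;0 0 0 0;0 0 0 0' .4 && python3 -m jog '0 0 0 0;0 0 0 0;-.5 0 -.5 0;-1.2 0 -1.2 0;-2 0 -2 0;-3 0 -3 0;-4 0 -4.5 0;-4.5 0 -6.5 0;-4.5 0 -9 0;-4.5 0 -12 0;-4.5 0 -15 0;-4.5 0 -15 0;-4.5 0 -15 0;-4.5 0 -15 0;-4.5 0 -15 0;-4.5 0 -15 0' 0
python3 - <<'E'
from h import *
fs=[grab("scene")]
t0=sense()["clock"]
for _ in range(12): f=grab("scene")
w=grab("wrist");t=grab("top")
print(t0,sense()["clock"],"diff px",[(np.abs(f["image"].astype(int)-fs[0]["image"]).max(2)[90:230,230:360]>40).sum()])
im=np.zeros((600,800,3),np.uint8);im[:500,:400]=cv2.resize(f["image"][70:245,220:360],(400,500));im[:250,400:]=cv2.resize(w["image"],(400,250));im[250:600,400:]=cv2.resize(t["image"][120:295,300:500],(400,350))
cv2.imwrite("pics/p6.png",im[...,::-1])
c=cloud(f);hsv=cv2.cvtColor(f["image"],cv2.COLOR_RGB2HSV);z=c[...,2];ok=(f["depth"]>0)&(abs(c[...,0]-.55)<.13)&(abs(c[...,1]+.085)<.06)
p=c[ok&(hsv[...,2]<110)&(z>.14)&(z<.24)];print("fore grip",len(p),np.median(p,0),p[:,2].max())
E
```

```text
clock: 23.3
eef_pos: [0.4716, -0.0943, 0.1898]
tcp_rot: [3.138, 0.157, 0.0]
wrist_force: [-0.0, 0.2, -0.5]
gripper_width: 0.0512
finger_force: 0.0
clock: 24.9
eef_pos: [0.4264, -0.0987, 0.3392]
tcp_rot: [-3.137, -0.157, 0.002]
wrist_force: [-0.1, -0.6, -0.7]
gripper_width: 0.0855
finger_force: 0.0
24.95 25.65 diff px [np.int64(0)]
fore grip 128 [ 0.47750778 -0.08654905  0.19011123] 0.21393053777383986
```

View pics/p6.png

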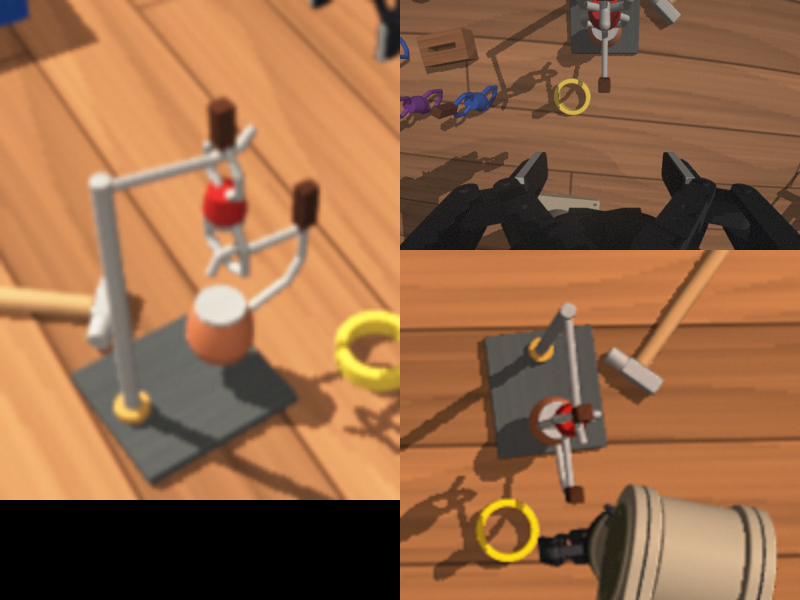

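Both parts hang one below the other, still and free of the bench. The forearm grip is at z 0.19 as expected, no pixels changed over 0.7 s, the robot is clear, and the bystanders haven't moved.

```bash
python3 -c "
from station import *
print(hand_in())"
```

```text
the job is handed in; nothing more can be done
None
```

The red upper arm hangs by its eye on the stand's hook and the copper forearm hangs from its lower loop, still and free of the bench, and the job was handed in at about 26 s on the robot clock.

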